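# Lock a bottle into a bench shaker

## Task

Stand the tall narrow-necked bottle upright in the three-walled pen on the shaker, lowering it right down onto the platform before letting go. Then grip the upright post behind the pen, push the spring plunger all the way in towards the bottle, and slide the post sideways as far as it goes so that its bar is trapped in front of the catch block and the plunger stays in when you let go. Leave the jar, the beaker and the measuring cylinder standing where they are.

Things in the scene. Friction and masses are not known exactly. Their poses are not given: they have to be found in the camera images.
- bottle: Tall white plastic bottle, red screw cap, 150 mm high, loose, 0.18-0.33 kg. Body 64 mm in diameter up to 85 mm height, then a shoulder narrowing to a 26 mm neck at 113 mm; cap 34 mm in diameter from 120 to 150 mm height (grip it there). Origin: centre of its underside, z up. It starts upright on the bench, left or right of the shaker.
- shaker: Low grey bench shaker, fixed, not running, 210 x 310 mm (x, y); aluminium platform, its top 60 mm above the bench. Origin: centre of its underside, on the bench, z up. Along its y axis: the bottle pen at -y, the dark steel plunger housing in the middle (46 x 46 mm, 50 mm high on the platform), the keeper and post at +y. A loose rubber stopper (36 mm wide, 28 high) stands on its -x side.
- seat (a point): Point on the platform top at the middle of the pen, at (0, -85, 60) mm in the shaker's frame, same axes. The pen is a black U of three walls 35 mm high and 8 mm thick, 72 mm clear inside, open towards +y. The bottle's underside centre belongs here, with 4 mm clearance to each wall.
- plunger (a joint): How far the spring plunger is pushed in, m: 0 out (as at the start), at most 0.034. It moves along the shaker's -y, towards the pen. A spring pushes it back out, with 7 N at 0 to 15 N fully in. Trapped by the keeper it rests at 0.029; its nose then closes the pen's open side, 4 mm clear of the bottle.
- keeper (a joint): How far the keeper (steel cross bar 46 x 12 x 24 mm with the grip post on it, carried on the plunger's tail) is slid along the shaker's +x, m: 0 at the start, at most 0.026; about 2 N of friction, stays where left. The catch stops it near 0.004 until the plunger is in by more than 0.029; slid across, the bar lies on the pen's side of the catch, which traps the plunger.
- post_top (a point): Centre of the top of the keeper's upright round steel grip post, 18 mm in diameter, 50 mm tall; the top is 92 mm above the platform, 152 mm above the bench. It moves with plunger and keeper: at (0, 93) mm in the shaker's frame at the start, about (26, 64) mm when trapped. Axes as the shaker's.
- jar: Squat white plastic jar with a wide red cap, 72 mm in diameter and 88 mm high, loose; a bystander on the opposite side of the shaker from the bottle. Origin at the centre of its underside.
- beaker: Glass beaker, 70 mm in diameter and 90 mm high, loose bystander on the left. Origin at the centre of its underside.
- cylinder: Slim clear measuring cylinder, 175 mm high, foot 64 mm in diameter, loose bystander on the right. Origin at the centre of its underside.
- catch (a point): Centre of the top of the catch, a fixed steel block 36 x 34 mm (shaker's x, y), its top 45 mm above the platform; at (42, 87, 105) mm in the shaker's frame, same axes, beside the keeper on its +x side. Its face towards the pen is what holds the keeper bar.
Not all that is in view belongs to the job. What is shaped like the bottle but yellow is not meant.

How it is judged:
By the outcome, as a careful person would: the job done as asked, in the order asked, and still so for the second after the job is handed in, with the robot touching nothing.
It also fails if it takes over 50 s, if anything falls off the work surface, if the arm or the gripper's body presses on something with over 40 N, if the wrist force passes 120 N, or if a joint passes its speed limit or range.

## Robot

A 6-joint arm with a two-finger parallel gripper is mounted at the origin on the work surface. World frame = base frame: x ahead of the robot, y to its left, z up, the work surface at z = 0. Lengths are in m, angles in degrees, forces in N, time in s.
With the tool pointing down it reaches from about 0.375 to 0.75 m from the base axis. Payload 9 kg.
Tool frame: the origin (TCP) lies at the very end of the fingers, on their centre line; the grasp point (between the pads) lies 19 mm behind it (robot.grip_depth is the distance from the TCP to the grasp point, in m); z points along the fingers, x is the direction in which the jaws open and shut, and the axes are right-handed (so a half turn about z gives the same grasp; the last joint's range is limited). The gripper opens to 85 mm and grips with 20 to 120 N. Pads are 22 mm wide; open, the fingers measure 114 mm over their backs; the gripper's body (76 mm by 85 mm) begins 54 mm behind the grasp point. The pads swing forward as they close: fully open they stand 13 mm farther back than shut.
Start: joints at [56.052, 5.964, 5.575, 89.605, 0, 77.527], TCP at [0.22, 0.558, 0.231] pointing down, gripper open.
Joint ranges: [-171.21, 171.21], [-48.23, 106.86], [-62.78, 66.21], [-105.2, 120.99], [-86.42, 89.51], [-180, 180]. Speed limits (degrees/s): [127.2, 127.2, 147.25, 180, 180, 180].

## Interface

Orientations are given as a 3x3 rotation matrix whose columns are the frame's x, y, z axes.
In Python, from workcell import monitor, eyes, robot gives the robot as it stands.
- The arm moves only by the tool drive_tool, never from a script. Its argument "rows" is a list of rows, each a list of 3 entries, a list of its own where there are three numbers: the opening, from 0 (shut) to 1 (fully open), then the shift along the tool's x, y, z in m, then the turn, a rotation vector about the tool's x, y, z in rad. In form: [[hand, [dx, dy, dz], [rx, ry, rz]], ...]. A call has 1 to 8 rows; each row shifts and turns the commanded pose from where the row before left it, along the tool's axes as they then stand; what a row does not reach is not made up. A row lasts 1/8 s, in which the tool goes at most 62.5 mm and 10.7 degrees, less where a joint would pass 70% of its speed; a pose out of reach is approached as far as the arm can. A call is refused whole if a number of a shift passes 0.0625 or a number of a turn 0.188, either way. A call with a gripper value outside its range is refused whole. The fingers move at their own pace and stop on an object; "newtons" is the grip in N (left out, the last holds). Time passes only in rows, so rows that do not move let the fingers close. It gives the time, the measured TCP pose, the force and the opening at its end, in the units of the state.
- monitor.read_state(): the state, without advancing time (a new reading comes with each control period).
- eyes.snapshot(name): name is "side" or "top"; returns the picture (400x640x3 uint8, red, green, blue); there is no depth.
- eyes.get_calibration(name): a dict with "fx", "fy", "cx", "cy" (pixels), "R" (3x3) and "t" (3): a world point X has camera coordinates R X + t. Camera axes: x right, y down, z forward; pixel columns grow to the right and rows downward; lengths in m; the calibration is good to about 2 mm. A picture is of the moment at which its call begins. get_calibration takes no time and is no camera call.
- robot.job_done(): hands the job in, once; it reports no verdict.
Trained networks look in the newest picture that a camera, given by its name, has taken for a name from the list of things; names that differ only in an ending like _2 or _b are one class to them, and where a whole thing is asked for, a point or a joint stands for the part that bears it (a point fixed in the world has none). Each returns a list of dicts, best first, with "confidence" (0 to 1); they miss things now and then, are a little off and sometimes report something else, mostly with a low value. They report only what shows in the picture. A call takes as long as a camera call. They do not tell look-alikes from the thing itself.
- eyes.spot_in(camera, target): "xyz" ([x, y, z] in m, in world coordinates, good to about 4 mm: the middle of the surface that is visible of it).
The state is a dict: "time": time; "joint_pos": joint angles; "joint_velocities": joint speeds; "joint_torque": joint torques, N m; "eef_pos": TCP position; "orientation": TCP orientation; "contact_force": force on the tool from outside, world axes, zero at the start; "wrist_torque": the same for the moment, N m; "width": opening from 0.0 (shut) to 1.0 (fully open).
Only numpy, scipy, OpenCV 4.12 (cv2) and the standard library are available. Lean on these libraries where they do the work, as an engineer would, in place of code of your own. Each camera call takes 0.05 s, during which the arm holds its last target. There are 200 camera calls.

## Working session

There is one attempt and no reset: what is moved stays moved. The work goes in short steps, Python scripts to look and compute and a tool call to move; the robot and the scene stay as the last step left them, time stands still between calls to the robot, and variables do not carry over. Pictures are saved under pics/ and viewed, about 8 in all and at most 12, crops included, and the job is handed in when it is done.

Besides the shell and the picture viewer there is one more tool, called as a command line: name --argument value ..., lists and objects as JSON in quotes. drive_tool: Moves the arm, as the interface text tells. Its arguments: {"type":"object","properties":{"rows":{"type":"array"},"newtons":{"type":"number"}},"required":["rows"]}

```bash
mkdir -p pics; cat > h.py <<'E'
import numpy as np, cv2
from workcell import monitor, eyes, robot
def snap(c,n):
    im=eyes.snapshot(c); cv2.imwrite(f'pics/{n}.png',im[:,:,::-1]); return im
def proj(c,X):
    k=eyes.get_calibration(c); p=np.array(k['R'])@np.array(X)+np.array(k['t'])
    return np.array([k['fx']*p[0]/p[2]+k['cx'],k['fy']*p[1]/p[2]+k['cy']])
def ray(c,u,v,z):
    k=eyes.get_calibration(c);R=np.array(k['R']);t=np.array(k['t'])
    d=R.T@np.array([(u-k['cx'])/k['fx'],(v-k['cy'])/k['fy'],1]);o=-R.T@t
    return o+d*(z-o[2])/d[2]
E
python3 - <<'E'
from h import *
np.set_printoptions(precision=4,suppress=True)
a=snap('top','top0');b=snap('side','side0')
for c in('top','side'):
    for n in('bottle','shaker','post_top','catch','plunger','keeper','jar','beaker','cylinder'):
        try: r=eyes.spot_in(c,n); print(c,n,[(np.round(q['xyz'],4).tolist(),round(q['confidence'],2)) for q in r[:3]])
        except Exception as e: print(c,n,e)
    k=eyes.get_calibration(c); print(c,-np.array(k['R']).T@np.array(k['t']),k['fx'])
s=monitor.read_state();print(s['time'],s['eef_pos'],s['orientation'],s['width'],s['contact_force'])
E
```

```text
top bottle [([0.3377, -0.2525, 0.0974], 0.9), ([0.4587, -0.3011, 0.0949], 0.61)]
top shaker [([0.5518, -0.0307, 0.06], 0.57)]
top post_top [([0.5778, 0.0595, 0.1122], 0.67)]
top catch [([0.5555, -0.0332, 0.0641], 0.6)]
top plunger [([0.572, 0.0448, 0.1009], 0.86)]
top keeper [([0.5762, 0.0596, 0.1099], 0.55)]
top jar [([0.5007, 0.317, 0.085], 0.94)]
top beaker [([0.7037, 0.3436, 0.0521], 0.59), ([0.5522, -0.0338, 0.0627], 0.21)]
top cylinder [([0.6878, -0.3335, 0.0553], 0.58)]
top [ 0.336 -0.004  1.166] 395.7480199403082
side bottle [([0.4645, -0.3301, 0.0915], 0.65), ([0.345, -0.2784, 0.0942], 0.6)]
side shaker [([0.5659, -0.0842, 0.0581], 0.88)]
side post_top [([0.5842, 0.053, 0.1063], 0.64), ([0.5753, 0.0504, 0.1057], 0.35)]
side catch [([0.5598, -0.0788, 0.0603], 0.71)]
side plunger [([0.5789, 0.0475, 0.1046], 0.56)]
side keeper [([0.5803, 0.0545, 0.104], 0.52)]
side jar [([0.5638, -0.0795, 0.0577], 0.71), ([0.5071, 0.302, 0.0631], 0.56)]
side beaker [([0.7045, 0.3151, 0.0595], 0.75)]
side cylinder [([0.6856, -0.3525, 0.0616], 0.59)]
side [ 0.486  -0.8244  0.9429] 485.81619094896007
1.0 [0.2197 0.5584 0.2313] [[ 0.3661  0.9306  0.    ]
 [ 0.9306 -0.3661  0.0001]
 [ 0.0001  0.     -1.    ]] 1.0016330409892131 [-0.1929  0.1135 -0.3431]
```

View pics/top0.png

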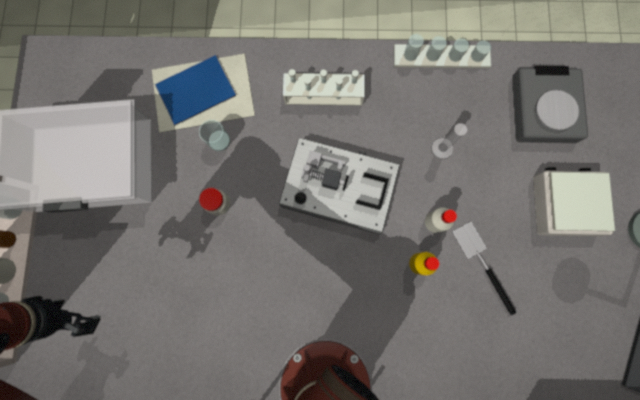

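View pics/side0.png

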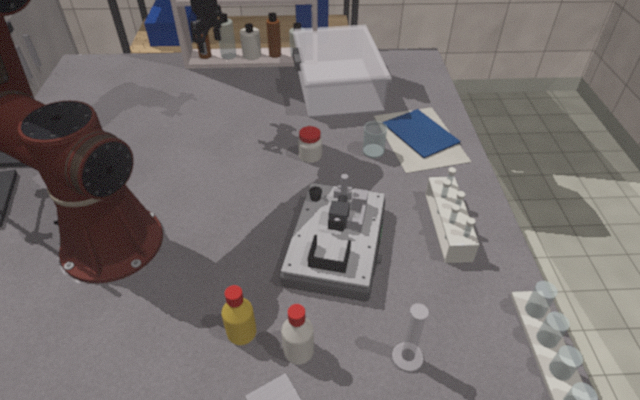

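The top view shows the white bottle (cap 449,216), a yellow look-alike (427,264), and the shaker at about (340,185), pen on its right and turned slightly. The side view agrees: white bottle at (298,335), shaker at (337,240).

```bash
python3 - <<'E'
from h import *
np.set_printoptions(precision=4,suppress=True)
a=cv2.imread('pics/top0.png');b=cv2.imread('pics/side0.png')
A=cv2.resize(a[130:240,270:410],None,fx=4,fy=4,interpolation=cv2.INTER_CUBIC)
B=cv2.resize(b[170:300,275:395],None,fx=3.385,fy=3.385,interpolation=cv2.INTER_CUBIC)[:440]
# 400px wide B -> total 960; scale to 800
C=np.hstack([A[:440,:],np.zeros((440,2,3),np.uint8)]); 
cv2.imwrite('pics/c_top.png',C);cv2.imwrite('pics/c_side.png',cv2.resize(b[170:300,275:395],None,fx=4.5,fy=4.5,interpolation=cv2.INTER_CUBIC))
for c,im in(('top',a),('side',b)):
    m=((im[:,:,2]>130)&(im[:,:,1]<60)&(im[:,:,0]<60)).astype(np.uint8)
    n,l,s,ce=cv2.connectedComponentsWithStats(m)
    for i in range(1,n):
        if s[i,4]>25: print(c,s[i],ce[i],ray(c,*ce[i],.15))
E
```

```text
top [200 188  21  21 342] [209.9766 198.4503] [0.4994 0.3078 0.15  ]
top [444 210  12  13 124] [449.2823 215.7984] [ 0.4647 -0.3133  0.15  ]
top [425 257  14  13 132] [431.697  262.9697] [ 0.3438 -0.265   0.15  ]
side [300 127  20  11 140] [310.1286 132.0429] [0.5094 0.2424 0.15  ]
side [226 289  16  11  33] [234.9394 296.2121] [ 0.348 -0.278  0.15 ]
```

View pics/c_top.png

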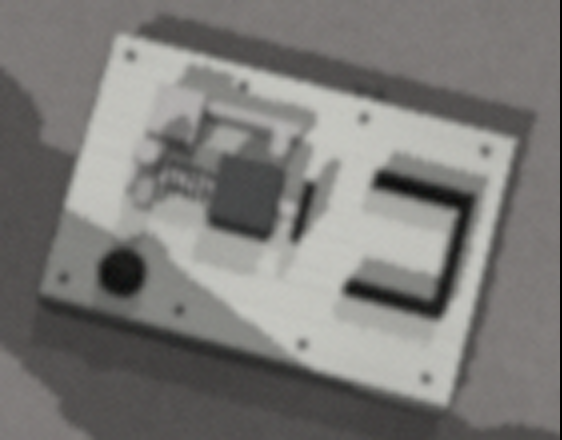

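View pics/c_side.png

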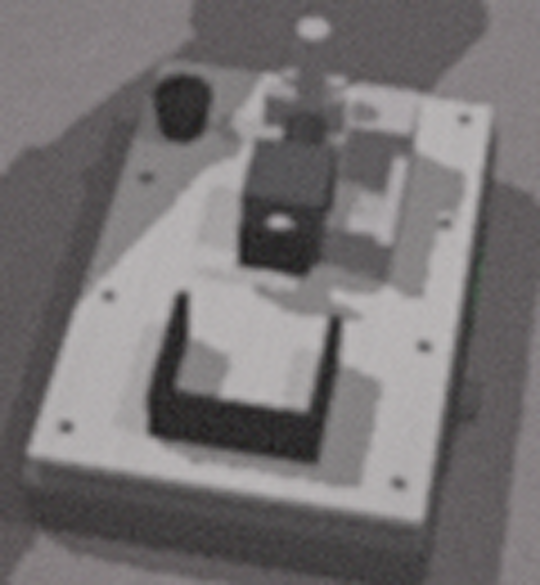

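The crops show the platform corners (top: 118,35 / 520,135 / 450,407 / 40,296), the pen as a U opening towards the housing, and the post top (top 150,150; side 313,27). I'll fit the shaker pose from these points, and the bottle from both views.

```bash
python3 - <<'E'
from h import *
from scipy.optimize import least_squares
np.set_printoptions(precision=4,suppress=True)
K=[]
def T(p,u,v):K.append(('top',np.array(p)/1e3,270+(u+.5)/4-.5,130+(v+.5)/4-.5))
def S(p,u,v):K.append(('side',np.array(p)/1e3,275+(u+.5)/4.5-.5,170+(v+.5)/4.5-.5))
T((105,155,60),118,35);T((105,-155,60),520,135);T((-105,-155,60),450,407);T((-105,155,60),40,296)
S((-105,-155,60),28,458);S((105,-155,60),425,522);S((105,155,60),492,103);S((-105,155,60),160,65)
T((44,-129,95),474,196);T((-44,-129,95),441,314);S((-44,-129,95),150,405);S((44,-129,95),325,412)
T((0,93,152),150,150);S((0,93,152),313,27)
def W(q,p):
    c,s=np.cos(q[2]),np.sin(q[2]);return np.array([q[0]+c*p[0]-s*p[1],q[1]+s*p[0]+c*p[1],p[2]])
f=lambda q:np.concatenate([proj(c,W(q,p))-[u,v] for c,p,u,v in K])
r=least_squares(f,[.56,-.03,0],loss='soft_l1',f_scale=.7)
print(r.x,np.degrees(r.x[2]));print(f(r.x).reshape(-1,2).round(2))
for n,p in dict(seat=(0,-85,60),post=(0,93,152),postend=(26,64,152),catch=(42,87,105)).items():print(n,W(r.x,np.array(p)/1e3))
# bottle: cap top mask, both views
b=cv2.imread('pics/side0.png')
h=cv2.cvtColor(b,cv2.COLOR_BGR2HSV);m=(((h[...,0]<8)|(h[...,0]>172))&(h[...,1]>150)&(h[...,2]>70)).astype(np.uint8)
n,l,s,ce=cv2.connectedComponentsWithStats(m)
for i in range(1,n):
    if s[i,4]>60 and s[i,0]>200:print(s[i],ce[i],ray('side',*ce[i],.137))
print(ray('top',449.5,216,.145))
E
```

```text
[ 0.5645 -0.0303 -0.2509] -14.373918267292723
[[-2.06 -3.14]
 [ 1.07 -0.81]
 [ 0.78  1.74]
 [-3.15  0.37]
 [-2.54  0.09]
 [ 2.08  1.65]
 [ 2.38 -0.9 ]
 [-1.53 -3.47]
 [ 0.48 -1.  ]
 [ 0.95 -0.1 ]
 [-0.87 -2.51]
 [-0.62  2.37]
 [-1.25 -0.23]
 [ 0.23 -0.2 ]]
seat [ 0.5434 -0.1126  0.06  ]
post [0.5876 0.0598 0.152 ]
postend [0.6055 0.0253 0.152 ]
catch [0.6267 0.0436 0.105 ]
[300 127  20  16 212] [309.5236 133.6557] [0.5079 0.2526 0.137 ]
[225 286  18  21 290] [233.5966 295.731 ] [ 0.343  -0.2678  0.137 ]
[288 305  17  21 264] [296.0265 314.2917] [ 0.4649 -0.3154  0.137 ]
[ 0.4649 -0.3154  0.145 ]
```

```bash
cat > fit.py <<'E'
from h import *
from scipy.optimize import minimize,least_squares
np.set_printoptions(precision=4,suppress=True)
def W(q,p):
    c,s=np.cos(q[2]),np.sin(q[2]);return np.array([q[0]+c*p[0]-s*p[1],q[1]+s*p[0]+c*p[1],p[2]])
win={'top':(350,410,165,215),'side':(300,355,225,280)}
def render(c,q,L):
    x0,x1,y0,y1=win[c];N=8;im=np.zeros(((y1-y0)*N,(x1-x0)*N),np.uint8)
    for ax,bx,ay,by in((-44,-36,-129,L),(36,44,-129,L),(-44,44,-129,-121)):
        P=np.array([(proj(c,W(q,np.array((X,Y,Z))/1e3))-[x0,y0]+.5)*N for X in(ax,bx) for Y in(ay,by) for Z in(60,95)],np.float32)
        cv2.fillConvexPoly(im,cv2.convexHull(P).astype(np.int32),255)
    im=cv2.resize(im,(x1-x0,y1-y0),interpolation=cv2.INTER_AREA)/255.
    return cv2.GaussianBlur(im,(0,0),.6)
def dark(c,f):
    x0,x1,y0,y1=win[c];g=cv2.cvtColor(cv2.imread(f)[y0:y1,x0:x1],cv2.COLOR_BGR2GRAY)/1.
    return np.clip((110-g)/80,0,1)
if __name__=='__main__':
    D={'top':dark('top','pics/top0.png'),'side':dark('side','pics/side0.png')}
    q0=[.5645,-.0303,-.2509]
    for cs in(('top',),('side',),('top','side')):
        best=None
        cost=lambda v:sum(((render(c,[q0[0]+v[0]/1e3,q0[1]+v[1]/1e3,q0[2]+v[2]/100],-49+v[3])-D[c])**2).sum() for c in cs)
        r=minimize(cost,[0,0,0,0],method='Nelder-Mead',options=dict(initial_simplex=np.vstack([np.zeros(4),np.diag([5,5,5,8])])-1))
        q=[q0[0]+r.x[0]/1e3,q0[1]+r.x[1]/1e3,q0[2]+r.x[2]/100]
        print(cs,r.fun,cost([0]*4),r.x,'yaw',np.degrees(q[2]),'seat',W(q,np.array((0,-85,60))/1e3),'post',W(q,np.array((0,93,152))/1e3))
    cv2.imwrite('pics/ov.png',cv2.resize(np.hstack([np.vstack([D['top'],render('top',q,-49+r.x[3])]),np.vstack([D['side'],render('side',q,-49+r.x[3])])[:100,:]])*255 if 0 else np.vstack([D['top'],render('top',q,-49+r.x[3])])*255,None,fx=5,fy=5))
E
python3 fit.py
```

```text
Traceback (most recent call last):
  File "fit.py", line 23, in <module>
    r=minimize(cost,[0,0,0,0],method='Nelder-Mead',options=dict(initial_simplex=np.vstack([np.zeros(4),np.diag([5,5,5,8])])-1))
  File "fit.py", line 22, in <lambda>
    cost=lambda v:sum(((render(c,[q0[0]+v[0]/1e3,q0[1]+v[1]/1e3,q0[2]+v[2]/100],-49+v[3])-D[c])**2).sum() for c in cs)
                  ~~~^^^^^^^^^^^^^^^^^^^^^^^^^^^^^^^^^^^^^^^^^^^^^^^^^^^^^^^^^^^^^^^^^^^^^^^^^^^^^^^^^^^^^^^^^^^^^^^^^
  File "fit.py", line 22, in <genexpr>
    cost=lambda v:sum(((render(c,[q0[0]+v[0]/1e3,q0[1]+v[1]/1e3,q0[2]+v[2]/100],-49+v[3])-D[c])**2).sum() for c in cs)
                        ~~~~~~^^^^^^^^^^^^^^^^^^^^^^^^^^^^^^^^^^^^^^^^^^^^^^^^^^^^^^^^^^^
  File "fit.py", line 10, in render
    P=np.array([(proj(c,W(q,np.array((X,Y,Z))/1e3))-[x0,y0]+.5)*N for X in(ax,bx) for Y in(ay,by) for Z in(60,95)],np.float32)
                 ~~~~^^^^^^^^^^^^^^^^^^^^^^^^^^^^^^
  File "h.py", line 6, in proj
    k=eyes.get_calibration(c); p=np.array(k['R'])@np.array(X)+np.array(k['t'])
ValueError: time passes only in moves, steps and waits
```

```bash
sed -i "s/^def snap/from functools import lru_cache\ncal=lru_cache(None)(eyes.get_calibration)\ndef snap/; s/k=eyes.get_calibration(c)/k=cal(c)/" h.py; python3 fit.py
```

```text
('top',) 55.342778261162536 95.40236076942071 [ -0.2153  -0.3191  -0.2589 -13.3733] yaw -14.5238381736362 seat [ 0.543  -0.1129  0.06  ] post [0.5876 0.0594 0.152 ]
('side',) 163.9599796055099 217.0660939419306 [ -2.3421   0.4275   2.3321 -23.0879] yaw -13.039342425291927 seat [ 0.543  -0.1127  0.06  ] post [0.5831 0.0607 0.152 ]
('top', 'side') 228.85166522170726 312.46845471135134 [ -0.9751  -0.1276   1.0392 -17.894 ] yaw -13.780114894666179 seat [ 0.5433 -0.113   0.06  ] post [0.5857 0.0599 0.152 ][ WARN:0@1.551] global loadsave.cpp:1063 imwrite_ Unsupported depth image for selected encoder is fallbacked to CV_8U.
```

```bash
sleep 20; python3 -c "
from h import *
s=monitor.read_state();print(s['time'],s['joint_pos'])"
```

```text
1.0 [ 5.60534973e+01  5.96642414e+00  5.57413359e+00  8.96034988e+01
 -3.07036151e-04  7.75257777e+01]
```

Three fits agree to about 0.5 mm on the seat: (0.543, -0.113), yaw about -14.4°. The post is at (0.587, 0.060) and the bottle at (0.465, -0.315). I'll turn tool x onto shaker y and swing across high, bowing out from the base.

drive_tool --rows '[[1, [0, 0, 0], [0, 0, -0.124]], [1, [-0.0355, 0.0386, 0], [0, 0, 0]], [1, [-0.0355, 0.0386, 0], [0, 0, 0]], [1, [-0.0355, 0.0386, 0], [0, 0, 0]], [1, [-0.0355, 0.0386, 0], [0, 0, 0]], [1, [-0.0355, 0.0386, 0], [0, 0, 0]], [1, [-0.0355, 0.0386, 0], [0, 0, 0]], [1, [-0.0355, 0.0386, 0], [0, 0, 0]]]' --newtons 40

```text
time: 2.0
eef_pos: [0.4205, 0.2491, 0.2315]
orientation: [[0.248, 0.969, 0.001], [0.969, -0.248, 0.0], [0.001, 0.001, -1.0]]
contact_force: [1.6, 0.7, 0.2]
width: 0.997
```

drive_tool --rows '[[1, [-0.0478, 0.0217, 0], [0, 0, 0]], [1, [-0.0478, 0.0217, 0], [0, 0, 0]], [1, [-0.0478, 0.0217, 0], [0, 0, 0]], [1, [-0.0478, 0.0217, 0], [0, 0, 0]], [1, [-0.0478, 0.0217, 0], [0, 0, 0]], [1, [-0.0478, 0.0217, 0], [0, 0, 0]]]'

```text
time: 2.75
eef_pos: [0.4748, -0.0614, 0.2315]
orientation: [[0.248, 0.969, 0.001], [0.969, -0.248, -0.0], [0.0, 0.001, -1.0]]
contact_force: [0.1, 0.2, 0.6]
width: 0.996
```

drive_tool --rows '[[1, [-0.05, 0.0107, 0], [0, 0, 0]], [1, [-0.05, 0.0107, 0], [0, 0, 0]], [1, [-0.05, 0.0107, 0], [0, 0, 0]], [1, [-0.05, 0.0107, 0], [0, 0, 0]], [1, [-0.05, 0.0107, 0], [0, 0, 0]], [1, [0, 0, 0], [0, 0, 0]], [1, [0, 0, 0], [0, 0, 0]]]'

```text
time: 3.62
eef_pos: [0.4644, -0.3147, 0.2312]
orientation: [[0.249, 0.969, -0.0], [0.969, -0.249, 0.001], [0.001, -0.0, -1.0]]
contact_force: [1.0, -0.3, -0.2]
width: 1.0
```

drive_tool --rows '[[1, [0, 0, 0.04], [0, 0, 0]], [1, [0, 0, 0.04], [0, 0, 0]], [1, [0, 0, 0.032], [0, 0, 0]], [1, [0, 0, 0], [0, 0, 0]], [0, [0, 0, 0], [0, 0, 0]], [0, [0, 0, 0], [0, 0, 0]], [0, [0, 0, 0], [0, 0, 0]], [0, [0, 0, 0], [0, 0, 0]]]' --newtons 40

```text
time: 4.62
eef_pos: [0.4651, -0.3157, 0.1207]
orientation: [[0.248, 0.969, 0.002], [0.969, -0.248, -0.002], [-0.001, 0.002, -1.0]]
contact_force: [0.0, -0.2, 6.5]
width: 0.384
```

drive_tool --rows '[[0, [0, 0, 0], [0, 0, 0]], [0, [0, 0, 0], [0, 0, 0]]]' --newtons 60

```text
time: 4.88
eef_pos: [0.4651, -0.3157, 0.1208]
orientation: [[0.248, 0.969, 0.002], [0.969, -0.248, -0.002], [-0.001, 0.002, -1.0]]
contact_force: [0.4, -0.4, 6.9]
width: 0.382
```

```bash
python3 - <<'E'
from h import *
a=snap('side','g1');b=snap('top','g1t')
cv2.imwrite('pics/g1c.png',cv2.resize(a[:,:,::-1][200:400,180:430],None,fx=3,fy=3)[:600])
E
```

```text
(no output)
```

View pics/g1c.png

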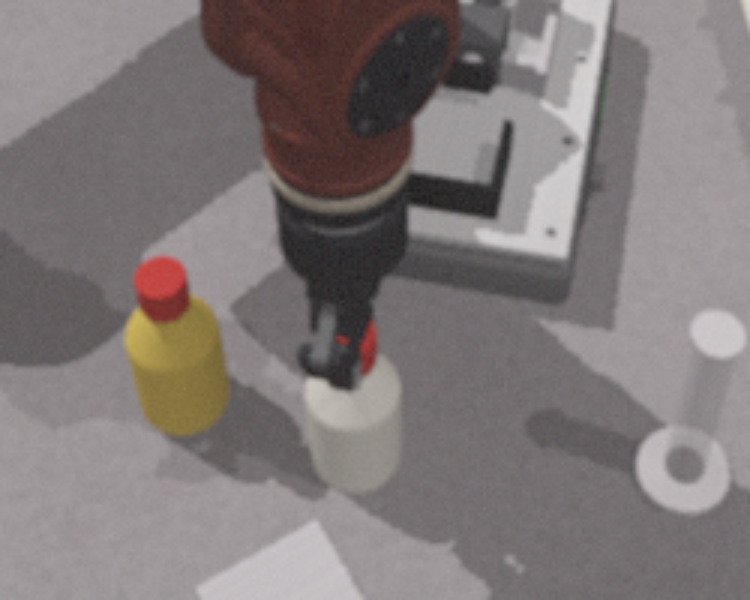

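The side view shows the fingers gripping the white bottle's red cap at (345,350), with the bottle upright. Opening is 0.38, about 33 mm, which matches the cap. Lifting and carrying above the pen.

drive_tool --rows '[[0, [0, 0, -0.02], [0, 0, 0]], [0, [0, 0, -0.035], [0, 0, 0]], [0, [0, 0, -0.035], [0, 0, 0]], [0, [0, 0, -0.025], [0, 0, 0]], [0, [0, 0, 0], [0, 0, 0]]]'

```text
time: 5.6
eef_pos: [0.4652, -0.3158, 0.2371]
orientation: [[0.248, 0.969, 0.003], [0.969, -0.248, -0.003], [-0.002, 0.003, -1.0]]
contact_force: [-0.1, 0.9, -2.3]
width: 0.377
```

drive_tool --rows '[[0, [0.018, 0.002, 0], [0, 0, 0]], [0, [0.036, 0.0044, 0], [0, 0, 0]], [0, [0.036, 0.0044, 0], [0, 0, 0]], [0, [0.036, 0.0044, 0], [0, 0, 0]], [0, [0.036, 0.0044, 0], [0, 0, 0]], [0, [0.036, 0.0044, 0], [0, 0, 0]], [0, [0.018, 0.0014, 0], [0, 0, 0]], [0, [0, 0, 0], [0, 0, 0]]]'

```text
time: 6.6
eef_pos: [0.5425, -0.1106, 0.2334]
orientation: [[0.246, 0.969, -0.001], [0.969, -0.246, 0.001], [0.0, -0.001, -1.0]]
contact_force: [-0.6, 0.2, -2.2]
width: 0.377
```

```bash
python3 - <<'E'
from h import *
a=snap('side','g2');b=snap('top','g2t')
A=cv2.resize(a[:,:,::-1][150:300,260:400],None,fx=4,fy=4,interpolation=cv2.INTER_CUBIC)
cv2.imwrite('pics/g2c.png',A[:600])
s=monitor.read_state();print(s['eef_pos'],s['orientation'],s['contact_force'],s['wrist_torque'],s['width'])
e=s['eef_pos']
for z in(.118,.118+.085): print(z, proj('side',[e[0],e[1],z]),(proj('side',[e[0],e[1],z])-[260,150]+.5)*4)
E
```

```text
[ 0.54230585 -0.11226436  0.23378624] [[ 2.48077994e-01  9.68739713e-01 -8.23690206e-04]
 [ 9.68740055e-01 -2.48078010e-01  8.35886899e-05]
 [-1.23363744e-04 -8.18678210e-04 -9.99999657e-01]] [ 0.25008768 -0.72079077 -1.5315521 ] [0.03175848 0.0067584  0.01905115] 0.38058633118204477
0.118 [329.97939176 238.52170949] [281.91756703 356.08683797]
0.203 [330.61467146 212.12088724] [284.45868582 250.48354894]
```

View pics/g2c.png

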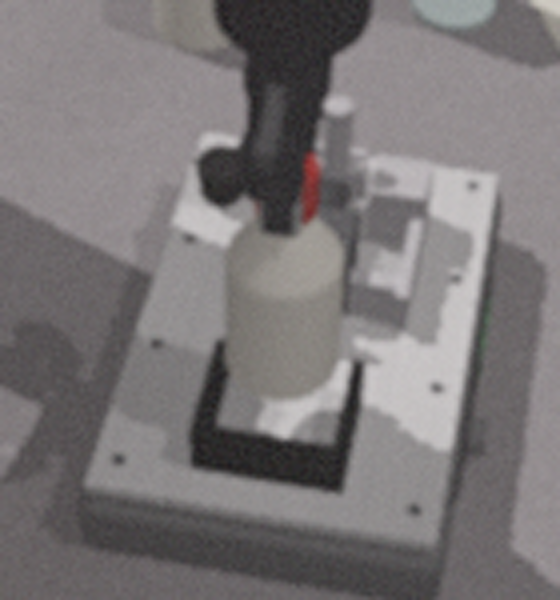

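The side view shows the bottle hanging upright over the pen. Its axis is at column 285, the tool axis at 282–284, so the hand offset is under 1 mm. Lowering into the pen.

drive_tool --rows '[[0, [0, 0, 0.01], [0, 0, 0]], [0, [0, 0, 0.012], [0, 0, 0]], [0, [0, 0, 0.008], [0, 0, 0]], [0, [0, 0, 0.006], [0, 0, 0]], [0, [0, 0, 0.004], [0, 0, 0]], [0, [0, 0, 0], [0, 0, 0]]]'

```text
time: 7.45
eef_pos: [0.5426, -0.112, 0.1941]
orientation: [[0.248, 0.969, -0.0], [0.969, -0.248, 0.0], [0.0, -0.0, -1.0]]
contact_force: [0.8, -0.7, -1.6]
width: 0.384
```

drive_tool --rows '[[0, [0, 0, 0.003], [0, 0, 0]], [0, [0, 0, 0.003], [0, 0, 0]], [0, [0, 0, 0.003], [0, 0, 0]], [0, [0, 0, 0], [0, 0, 0]]]'

```text
time: 7.95
eef_pos: [0.5425, -0.112, 0.1849]
orientation: [[0.248, 0.969, -0.0], [0.969, -0.248, 0.0], [0.0, -0.0, -1.0]]
contact_force: [0.1, 0.6, -1.7]
width: 0.377
```

drive_tool --rows '[[0, [0, 0, 0.002], [0, 0, 0]], [0, [0, 0, 0.001], [0, 0, 0]], [0, [0, 0, 0], [0, 0, 0]], [0, [0, 0, 0.001], [0, 0, 0]], [0, [0, 0, 0], [0, 0, 0]]]'

```text
time: 8.57
eef_pos: [0.5426, -0.112, 0.1812]
orientation: [[0.248, 0.969, -0.0], [0.969, -0.248, 0.0], [0.0, -0.0, -1.0]]
contact_force: [1.1, -0.0, -1.1]
width: 0.38
```

```bash
python3 - <<'E'
from h import *
a=snap('side','g3');b=snap('top','g3t')
A=cv2.resize(a[:,:,::-1][170:300,270:390],None,fx=4.5,fy=4.5,interpolation=cv2.INTER_CUBIC)
cv2.imwrite('pics/g3c.png',A[:600])
s=monitor.read_state();print(s['eef_pos'],s['contact_force'],s['wrist_torque'],s['width'])
E
```

```text
[ 0.54268683 -0.11206376  0.18129619] [-0.02785734  0.46543554 -1.23324541] [0.02122409 0.00700422 0.01491782] 0.3792405539925668
```

View pics/g3c.png

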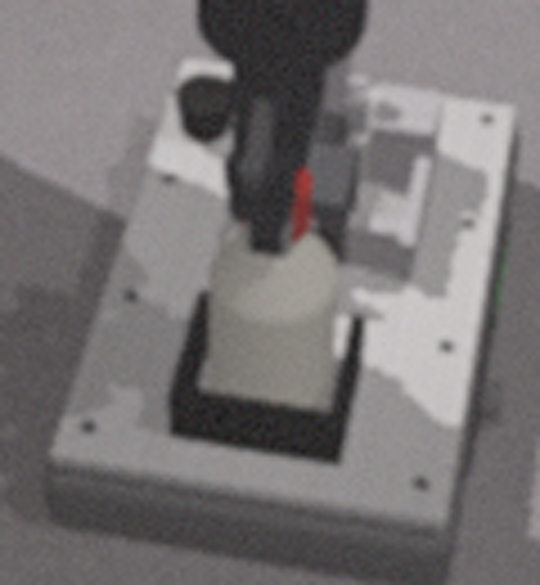

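The bottle is inside the pen (body 210–335 between the walls), with no side force. The hand still carries it, so I'll lower until it meets the platform.

drive_tool --rows '[[0, [0, 0, 0.001], [0, 0, 0]], [0, [0, 0, 0.001], [0, 0, 0]], [0, [0, 0, 0], [0, 0, 0]], [0, [0, 0, 0], [0, 0, 0]]]'

```text
time: 9.18
eef_pos: [0.5432, -0.1123, 0.1809]
orientation: [[0.248, 0.969, 0.002], [0.969, -0.248, -0.001], [-0.0, 0.002, -1.0]]
contact_force: [-2.6, 0.9, 8.7]
width: 0.377
```

The platform now carries it (+8.7 N). Letting go, then rising.

drive_tool --rows '[[0.6, [0, 0, 0], [0, 0, 0]], [0.8, [0, 0, 0], [0, 0, 0]], [1, [0, 0, 0], [0, 0, 0]], [1, [0, 0, 0], [0, 0, 0]], [1, [0, 0, 0], [0, 0, 0]]]'

```text
time: 9.8
eef_pos: [0.5427, -0.1121, 0.1792]
orientation: [[0.248, 0.969, -0.0], [0.969, -0.248, 0.0], [0.0, -0.0, -1.0]]
contact_force: [0.1, -1.0, -0.7]
width: 1.001
```

drive_tool --rows '[[1, [0, 0, -0.02], [0, 0, 0]], [1, [0, 0, -0.03], [0, 0, 0]], [1, [0, 0, -0.03], [0, 0, 0]], [1, [0, 0, 0], [0, 0, 0]]]'

```text
time: 10.3
eef_pos: [0.5439, -0.1126, 0.2635]
orientation: [[0.248, 0.969, 0.005], [0.969, -0.248, -0.002], [-0.001, 0.005, -1.0]]
contact_force: [0.1, -0.7, -0.1]
width: 0.995
```

drive_tool --rows '[[1, [0.03, 0, 0], [0, 0, 0]], [1, [0.05, 0, 0], [0, 0, 0]], [1, [0.05, 0, 0], [0, 0, 0]], [1, [0.048, 0, 0], [0, 0, 0]], [1, [0, 0, 0.03], [0, 0, 0]], [1, [0, 0, 0.03], [0, 0, 0]], [1, [0, 0, 0], [0, 0, 0]]]'

```text
time: 11.18
eef_pos: [0.5853, 0.0607, 0.1971]
orientation: [[0.248, 0.969, -0.004], [0.969, -0.248, 0.001], [-0.0, -0.004, -1.0]]
contact_force: [-0.5, -0.1, 0.6]
width: 0.997
```

```bash
python3 - <<'E'
from h import *
a=snap('side','g4');b=snap('top','g4t')
A=cv2.resize(a[:,:,::-1][140:290,270:400],None,fx=4,fy=4,interpolation=cv2.INTER_CUBIC)
cv2.imwrite('pics/g4c.png',A[:600])
s=monitor.read_state();e=s['eef_pos'];print(e,s['contact_force'],s['width'])
# post top by direct triangulation from start pictures: top(307.0,167.0) side(344.2,175.7)
from scipy.optimize import least_squares
r=least_squares(lambda X:np.r_[proj('top',X)-[307.1,167.1],proj('side',X)-[344.2,175.7]],[.58,.06,.15]);print('post',r.x,r.fun)
for P in([e[0],e[1],.152],[.5875,.0596,.152],[e[0],e[1],e[2]]):print((proj('side',P)-[270,140]+.5)*4)
E
```

```text
[0.58693785 0.06026147 0.2003254 ] [-0.59270375 -0.14635802  0.00743761] 0.9973956737769466
post [0.58665528 0.05648512 0.15402665] [-0.0032546  -0.03457134 -0.03097594  0.00911708]
[298.51315749 143.18893386]
[299.5178171  143.88135447]
[301.44268934  82.43211994]
```

View pics/g4c.png

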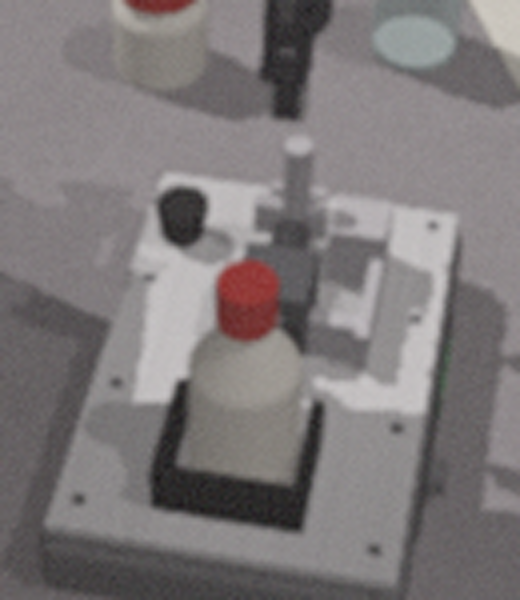

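The side view shows the bottle standing upright in the pen (cap 248,300), and the post top at (299,145), right where the model puts it (299.5,144). Descending over the post and closing.

drive_tool --rows '[[1, [0, 0, 0.03], [0, 0, 0]], [1, [0, 0, 0.03], [0, 0, 0]], [1, [0, 0, 0.023], [0, 0, 0]], [1, [0, 0, 0], [0, 0, 0]], [0, [0, 0, 0], [0, 0, 0]], [0, [0, 0, 0], [0, 0, 0]], [0, [0, 0, 0], [0, 0, 0]], [0, [0, 0, 0], [0, 0, 0]]]' --newtons 60

```text
time: 12.28
eef_pos: [0.587, 0.0589, 0.1172]
orientation: [[0.249, 0.969, 0.0], [0.969, -0.249, -0.003], [-0.003, 0.001, -1.0]]
contact_force: [-3.8, -4.9, 7.2]
width: 0.195
```

drive_tool --rows '[[0, [0, 0, 0], [0, 0, 0]], [0, [0, 0, 0], [0, 0, 0]], [0, [0, 0, 0], [0, 0, 0]]]' --newtons 80

```text
time: 12.65
eef_pos: [0.587, 0.059, 0.1173]
orientation: [[0.249, 0.968, 0.0], [0.968, -0.249, -0.003], [-0.002, 0.001, -1.0]]
contact_force: [-2.8, -7.3, 6.0]
width: 0.19
```

drive_tool --rows '[[0, [-0.005, 0, 0], [0, 0, 0]], [0, [-0.007, 0, 0], [0, 0, 0]], [0, [-0.007, 0, 0], [0, 0, 0]], [0, [-0.007, 0, 0], [0, 0, 0]], [0, [-0.004, 0, 0], [0, 0, 0]], [0, [0, 0, 0], [0, 0, 0]]]'

```text
time: 13.4
eef_pos: [0.5803, 0.0335, 0.1174]
orientation: [[0.247, 0.969, 0.003], [0.969, -0.247, 0.005], [0.005, 0.002, -1.0]]
contact_force: [3.3, 11.7, 4.2]
width: 0.184
```

drive_tool --rows '[[0, [-0.002, 0, 0], [0, 0, 0]], [0, [-0.002, 0, 0], [0, 0, 0]], [0, [0, 0, 0], [0, 0, 0]]]'

```text
time: 13.78
eef_pos: [0.5794, 0.03, 0.1174]
orientation: [[0.247, 0.969, 0.003], [0.969, -0.247, 0.005], [0.006, 0.002, -1.0]]
contact_force: [4.3, 13.4, 3.8]
width: 0.192
```

drive_tool --rows '[[0, [-0.002, 0, 0], [0, 0, 0]], [0, [-0.002, 0, 0], [0, 0, 0]], [0, [-0.001, 0, 0], [0, 0, 0]], [0, [0, 0, 0], [0, 0, 0]]]'

```text
time: 14.28
eef_pos: [0.5783, 0.0255, 0.1174]
orientation: [[0.246, 0.969, 0.003], [0.969, -0.246, 0.006], [0.006, 0.002, -1.0]]
contact_force: [3.1, 14.4, 5.1]
width: 0.192
```

drive_tool --rows '[[0, [-0.001, 0.003, 0], [0, 0, 0]], [0, [0, 0.005, 0], [0, 0, 0]], [0, [0, 0.006, 0], [0, 0, 0]], [0, [0, 0.006, 0], [0, 0, 0]], [0, [0, 0.004, 0], [0, 0, 0]], [0, [0, 0, 0], [0, 0, 0]]]'

```text
time: 15.02
eef_pos: [0.6015, 0.0191, 0.1174]
orientation: [[0.246, 0.969, 0.004], [0.969, -0.246, 0.007], [0.007, 0.002, -1.0]]
contact_force: [5.0, 16.2, 3.6]
width: 0.188
```

drive_tool --rows '[[0, [0, 0.002, 0], [0, 0, 0]], [0, [0, 0.002, 0], [0, 0, 0]], [0, [0, 0, 0], [0, 0, 0]]]'

```text
time: 15.4
eef_pos: [0.6037, 0.0186, 0.1173]
orientation: [[0.246, 0.969, 0.0], [0.969, -0.246, 0.007], [0.007, -0.002, -1.0]]
contact_force: [-4.2, 17.3, 9.0]
width: 0.183
```

The slide has met its end stop (about 8 N against it). Easing the plunger back onto the catch.

drive_tool --rows '[[0, [0.002, -0.001, 0], [0, 0, 0]], [0, [0.002, 0, 0], [0, 0, 0]], [0, [0.002, 0, 0], [0, 0, 0]], [0, [0, 0, 0], [0, 0, 0]], [0, [0, 0, 0], [0, 0, 0]]]'

```text
time: 16.02
eef_pos: [0.6048, 0.0237, 0.1173]
orientation: [[0.246, 0.969, 0.001], [0.969, -0.246, 0.005], [0.005, -0.0, -1.0]]
contact_force: [-2.4, 13.6, 7.7]
width: 0.188
```

drive_tool --rows '[[0, [0.001, 0, 0], [0, 0, 0]], [0, [0.001, 0, 0], [0, 0, 0]], [0, [0, 0, 0], [0, 0, 0]], [0, [0, 0, 0], [0, 0, 0]]]'

```text
time: 16.52
eef_pos: [0.6049, 0.0239, 0.1174]
orientation: [[0.247, 0.969, 0.0], [0.969, -0.247, 0.002], [0.002, -0.0, -1.0]]
contact_force: [-3.7, 6.1, 8.0]
width: 0.191
```

The force fell while the post stayed put, so the catch is carrying it. Releasing and rising.

drive_tool --rows '[[0.4, [0, 0, 0], [0, 0, 0]], [0.7, [0, 0, 0], [0, 0, 0]], [1, [0, 0, 0], [0, 0, 0]], [1, [0, 0, 0], [0, 0, 0]], [1, [0, 0, 0], [0, 0, 0]]]'

```text
time: 17.15
eef_pos: [0.6051, 0.0226, 0.1163]
orientation: [[0.248, 0.969, 0.0], [0.969, -0.248, 0.0], [0.0, 0.0, -1.0]]
contact_force: [-0.7, 0.3, 0.0]
width: 1.001
```

drive_tool --rows '[[1, [0, 0, -0.03], [0, 0, 0]], [1, [0, 0, -0.05], [0, 0, 0]], [1, [0, 0, -0.05], [0, 0, 0]], [1, [0.05, 0, 0], [0, 0, 0]], [1, [0.05, 0, 0], [0, 0, 0]], [1, [0.05, 0, 0], [0, 0, 0]], [1, [0, 0, 0], [0, 0, 0]]]'

```text
time: 18.02
eef_pos: [0.6423, 0.1712, 0.2456]
orientation: [[0.244, 0.97, -0.001], [0.97, -0.244, 0.001], [0.0, -0.001, -1.0]]
contact_force: [0.1, -0.3, -0.5]
width: 1.001
```

```bash
python3 - <<'E'
from h import *
a=snap('side','g5');b=snap('top','g5t')
A=cv2.resize(a[:,:,::-1][110:310,240:440],None,fx=2,fy=2,interpolation=cv2.INTER_CUBIC)
B=cv2.resize(b[:,:,::-1][110:310,250:450],None,fx=2,fy=2,interpolation=cv2.INTER_CUBIC)
cv2.imwrite('pics/g5c.png',np.hstack([A,B]))
s=monitor.read_state();print(s['time'],s['eef_pos'],s['contact_force'],s['width'])
print('post end px',(proj('side',[.6055,.0253,.152])-[240,110]+.5)*2,'start',(proj('side',[.5875,.0596,.152])-[240,110]+.5)*2)
for c in('top','side'):
  for n in('bottle','jar','beaker','cylinder','post_top'):
    print(c,n,[(np.round(q['xyz'],3).tolist(),round(q['confidence'],2)) for q in eyes.spot_in(c,n)[:2]])
E
```

```text
18.125 [0.64221249 0.16818764 0.24602534] [-0.1667017  -0.34399559  0.31515496] 1.0031185309269202
post end px [227.07696717 150.53991408] start [209.75890855 131.94067724]
top bottle [([0.532, -0.107, 0.158], 0.93), ([0.339, -0.251, 0.098], 0.85)]
top jar [([0.553, -0.02, 0.061], 0.36)]
top beaker []
top cylinder [([0.683, -0.336, 0.056], 0.96), ([0.552, -0.018, 0.063], 0.7)]
top post_top [([0.594, 0.026, 0.12], 0.53), ([0.682, -0.335, 0.055], 0.39)]
side bottle [([0.344, -0.283, 0.096], 0.96), ([0.538, -0.129, 0.152], 0.84)]
side jar [([0.507, 0.303, 0.063], 0.87)]
side beaker [([0.707, 0.316, 0.06], 0.89)]
side cylinder [([0.687, -0.352, 0.065], 0.64), ([0.604, 0.02, 0.106], 0.58)]
side post_top [([0.607, 0.017, 0.105], 0.58)]
```

View pics/g5c.png

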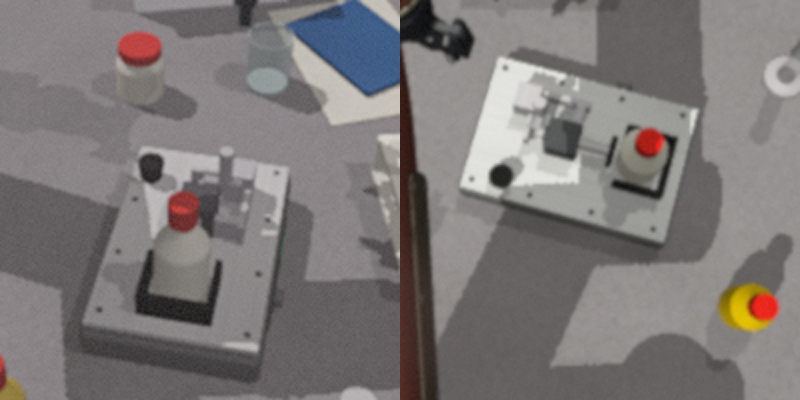

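The final views show the bottle upright in the pen with the plunger nose closing its open side. The post top is at (227,152), and the trapped position predicts (227,150.5). The jar, beaker and cylinder are where they started.

```bash
python3 -c "
from workcell import robot
print(robot.job_done())"
```

```text
the job is handed in; nothing more can be done
None
```

The bottle is standing in the pen and the plunger is locked in. I handed the job in after about 18 s of the 50 s allowed.

- **Bottle:** I gripped it by the cap and lowered it into the pen until the platform pushed back with about 9 N, then let go. The last pictures show it upright between the walls.
- **Plunger:** I gripped the post and pushed the plunger in by about 34 mm. I then slid the post until it met its end stop at about 26 mm, and eased it back. The push force fell while the post stayed put, which showed the catch was holding before I let go. After release the post top was within 1 pixel of where it should be when trapped.
- **Bystanders:** The side camera placed the jar, beaker and cylinder within about 4 mm of where they started, and the picture showed the jar and beaker standing. The top camera confirmed only the cylinder: it missed the beaker and gave a false low-confidence hit for the jar, with the arm over that side of its picture.
- **Arm:** It was clear of everything at hand-in, with the gripper open. The highest force I read at the end of a move was about 20 N.

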